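# Set out microscope objectives for fitting

## Task

Set out the microscope objectives on the grey mat, upright, ready for fitting: the red-banded one in the middle of the cork pad, the yellow-banded one midway between the centres of the cork pad and the white slide box, and the blue-banded one directly behind the yellow one (squarely away from the mat's orange front edge), 8 cm from it centre to centre. Put the magenta dust cap over the nose of the blue-banded one, so that it sits level. Leave the white-banded objective, the oil bottle and the pen where they are.

Things in the scene. Friction and masses are not known exactly. Their poses are not given: they have to be found in the camera images.
- red: Microscope objective with a red band, loose, upright on the bench: steel foot 33 mm across up to 18 mm height, red band 34 mm across from 18 to 32 mm (a red ring from above), silver nose 18 mm across up to 56 mm. About 0.12 kg. Origin: centre of the underside, z up; round, so yaw means nothing. Grip it round foot and band.
- yellow: Microscope objective with a yellow band, loose, upright on the bench: steel foot 33 mm across up to 18 mm height, yellow band 34 mm across from 18 to 32 mm (a yellow ring from above), silver nose 18 mm across up to 56 mm. About 0.12 kg. Origin: centre of the underside, z up; round, so yaw means nothing. Grip it round foot and band.
- blue: Microscope objective with a blue band, loose, upright on the bench: steel foot 33 mm across up to 18 mm height, blue band 34 mm across from 18 to 32 mm (a blue ring from above), silver nose 18 mm across up to 56 mm. About 0.12 kg. Origin: centre of the underside, z up; round, so yaw means nothing. Grip it round foot and band.
- cap: Magenta dust cap, loose, mouth down on the bench: a round cup turned over, 36 mm outside, 26 mm high; inside 28 mm across, 21 mm deep. About 30 g. Origin: centre of the open mouth (underside), z up to the closed top. Seated, the objective's nose bears on the cap's inside and the mouth is 35 mm above the objective's foot.
- mat: Light grey mat fixed on the bench, 220 mm (x) by 300 mm (y), 2 mm thick, an orange stripe along its front (-x) edge, nearer the robot. Origin: centre of its underside; +x points to its back edge, away from the stripe, +y to the left end. Cork pad and slide box sit 105 mm to either side of its centre, along y, so its centre is midway between them.
- pad: Round cork pad, 64 mm across and 5 mm thick, fixed on the mat at its left or right end. Origin: centre of its underside (on the mat's top, 2 mm above the bench).
- slidebox: Closed white slide box, 88 mm (x) by 58 mm (y) and 33 mm high, fixed on the mat at the other end from the cork pad, roughly square to the mat. Origin: centre of its underside (on the mat's top).
- white: Microscope objective with a white band, loose, upright on the bench: steel foot 33 mm across up to 18 mm height, white band 34 mm across from 18 to 32 mm (a white ring from above), silver nose 18 mm across up to 56 mm. About 0.12 kg. Origin: centre of the underside, z up; round, so yaw means nothing. Not part of the job.
- oil: Small amber oil bottle with black cap, 32 mm across and 62 mm high, loose on the bench. Origin: centre of its underside. Not part of the job.
- pen: Black pen, 135 mm long and 10 mm thick, lying on the bench behind the mat. Origin: under its middle, on the bench; x along it. Not part of the job.

How it is judged:
At the end, for the whole second after the job is handed in: Red within 13 mm of pad centre, on it; yellow on mat within 15 mm of its centre; blue on mat, 65-95 mm from yellow, over 45 mm behind mat centre, within 20 mm of mat's x axis; cap within 8 mm of blue's axis, mouth 31-40 mm above its foot; all upright (0.15 rad), still (0.02 m/s) (angle between each of red, yellow, blue, cap's own z axis and vertical below 0.15 rad and linear speed of each of red, yellow, blue, cap below 0.02 m/s and horizontal distance between red and pad below 0.013 m and height (world z) of red between 0.004 and 0.012 m and horizontal distance between yellow and mat below 0.015 m and height (world z) of each of yellow, blue below 0.008 m and horizontal distance between blue and yellow between 0.065 and 0.095 m and x of blue in the frame of mat above 0.045 m and y of blue in the frame of mat between -0.02 and 0.02 m and horizontal distance between cap and blue below 0.008 m and z of cap in the frame of blue between 0.031 and 0.04 m); the robot touches nothing.
It fails at once if The white-banded objective was moved more than 20 mm (distance of white from where it was at the start of the episode above 0.02 m).
It fails at once if The oil bottle was moved more than 20 mm (distance of oil from where it was at the start of the episode above 0.02 m).
It fails at once if The pen was moved more than 20 mm (distance of pen from where it was at the start of the episode above 0.02 m).
It also fails if it takes over 120 s, if anything falls off the work surface, if the arm or the gripper's body presses on something with over 40 N, if the wrist force passes 120 N, or if a joint passes its speed limit or range.

## Robot

A 6-joint arm with a two-finger parallel gripper is mounted at the origin on the work surface. World frame = base frame: x ahead of the robot, y to its left, z up, the work surface at z = 0. Lengths are in m, angles in rad, forces in N, time in s.
With the tool pointing down it reaches from about 0.35 to 0.85 m from the base axis. Payload 8.1 kg.
Tool frame: the origin (TCP) lies between the finger pads; the fingertips stand nose_length ahead of it and the grasp point (between the pads) lies 2 mm behind it (nose_length is the distance from the TCP to the fingertips, in m); z points along the fingers, y is the line along which they close (so a half turn about z gives the same grasp; the last joint's range is limited). The gripper opens to 85 mm and grips with 20 to 120 N. Pads are 22 mm wide; open, the fingers measure 114 mm over their backs; the gripper's body (76 mm by 85 mm) begins 54 mm behind the grasp point. The pads swing forward as they close: fully open they stand 13 mm farther back than shut.
Start: joints at [1.024, 0.13, 1.488, -0, 1.523, -0.085], TCP at [0.267, 0.537, 0.248] pointing down, gripper open.
Joint ranges: [-2.96, 2.96], [-0.89, 2.26], [0.02, 2.5], [-1.34, 4.48], [0, 2.73], [-2.66, 2.66]. Speed limits (rad/s): [2.39, 2.39, 2.79, 3.14, 3.14, 3.14].

## Interface

Orientations are given as a unit quaternion [w, x, y, z].
In Python, from bench import get_obs, capture, close_job, nose_length gives the robot as it stands.
- The arm moves only by the tool jog_arm, called by a JSON object that holds its "op" and its "data". Schema: {"type":"object","properties":{"offsets":{"type":"array","items":{"type":"array","items":{"type":"number"},"minItems":7,"maxItems":7},"minItems":1,"maxItems":10},"only":{"type":"string"},"quiet":{"type":"boolean"},"lines":{"type":"string"}},"required":["offsets"],"additionalProperties":false}. offsets is a list of rows, 1 to 10 of them, each of 7 numbers: the finger opening in m, then dx, dy, dz in shares of the most that a row can go, 1 being 50 mm, then a rotation vector rx, ry, rz in normalised numbers (1 is 180 degrees); each row shifts and turns the commanded pose from where the row before left it, along the tool's axes as they then stand; what a row does not reach is not made up. A row lasts 1/10 s, in which the tool goes at most 0.05 m and 0.15 rad, less where a joint would pass 70% of its speed; a pose out of reach is approached as far as the arm can. The fingers move at their own pace and stop on an object; the grip force is fixed at half the most. Time passes only in rows, so rows that do not move let the fingers close. The tool returns the time, the measured TCP pose, the force, the opening and the grip force at its end. only (a regular expression) keeps the lines of the reply that match it, lines (a string "A,B") keeps lines A to B, and quiet returns only ok. A shift or turn number past 1, either way, is cut back to 1. Input that does not fit is refused with a message, and nothing moves.
- get_obs(): the state, without advancing time (a new reading comes with each control period).
- capture(name): name is "scene" or "top" or "wrist"; returns a dict with "frame" (400x640x3 uint8, red, green, blue), "depth" (400x640 float32, m along the optical axis (not along the pixel's ray), 0 where there is no reading), "fx", "fy", "cx", "cy" (pixels), "D" ([k1, k2, p1, p2, k3] as OpenCV has them; the pictures are not rectified), "camera_from_world" (4x4, takes a point from world to camera coordinates); the wrist camera has in their place "mount" (4x4, takes a point from camera to tool coordinates, whose origin is the TCP and whose axes are the flange's). Camera axes: x right, y down, z forward; pixel columns grow to the right and rows downward; lengths in m; the calibration is good to about 2 mm. A picture is of the moment at which its call begins: read the wrist's pose just before it.
- close_job(): hands the job in; it is judged then, once.
The state is a dict: "clock": time; "joint_positions": joint angles; "qd": joint speeds; "joint_torque": joint torques, N m; "ee_pos": TCP position; "tcp_rot": TCP orientation; "ft_force": force on the tool from outside, world axes, zero at the start; "moment": the same for the moment, N m; "grip_width": finger opening in m; "finger_force": force on a finger pad.
Only numpy, scipy, OpenCV 4.12 (cv2) and the standard library are available. Lean on these libraries where they do the work, as an engineer would, in place of code of your own. Each camera call takes 0.05 s, during which the arm holds its last target. There are 200 camera calls.

## Working session

There is one attempt and no reset: what is moved stays moved. The work goes in short steps, Python scripts to look and compute and a tool call to move; the robot and the scene stay as the last step left them, time stands still between calls to the robot, and variables do not carry over. Pictures are saved under pics/ and viewed, at most 14 in all, crops included, and the job is handed in when it is done.

```bash
mkdir -p pics; cat > h.py <<'E'
import numpy as np, cv2
from scipy.spatial.transform import Rotation as R
from bench import get_obs, capture, close_job, nose_length
def grab(n,path=None):
    o=get_obs(); c=capture(n)
    if path: cv2.imwrite(path,c["frame"][:,:,::-1])
    K=np.array([[c["fx"],0,c["cx"]],[0,c["fy"],c["cy"]],[0,0,1.]])
    if n=="wrist":
        q=o["tcp_rot"];T=np.eye(4);T[:3,:3]=R.from_quat([q[1],q[2],q[3],q[0]]).as_matrix();T[:3,3]=o["ee_pos"]
        W=T@np.array(c["mount"])
    else: W=np.linalg.inv(np.array(c["camera_from_world"]))
    np.savez("last_"+n,K=K,D=np.array(c["D"],float),W=W,depth=c["depth"],frame=c["frame"])
    return c
def at(n,u,v,z):
    d=np.load("last_"+n+".npz")
    p=cv2.undistortPoints(np.array([[[u,v]]],float),d["K"],d["D"])[0,0]
    r=d["W"][:3,:3]@[p[0],p[1],1]; t=d["W"][:3,3]
    dep=d["depth"][int(round(v)),int(round(u))]
    s=(z-t[2])/r[2]
    return np.round(t+s*r,4), np.round(t+dep*r,4)
def tool(target):
    o=get_obs();q=o["tcp_rot"]
    m=R.from_quat([q[1],q[2],q[3],q[0]])
    return m.inv().apply(np.array(target)-o["ee_pos"]).round(4), m.as_matrix().round(3)
E
python3 - <<'E'
from h import *
print(get_obs(),nose_length() if callable(nose_length) else nose_length)
for n in("top","scene"): grab(n,f"pics/{n}0.png")
E
```

```text
{'clock': 0.0, 'joint_positions': array([ 1.02360184e+00,  1.31176655e-01,  1.48932393e+00,  1.58505343e-05,
        1.52297984e+00, -8.53984836e-02]), 'qd': array([-1.24188381e-03,  6.71986712e-04,  8.99039910e-05, -7.85571876e-04,
       -1.15233308e-03, -1.97178264e-04]), 'joint_torque': array([ 1.64413694e-03, -5.69396245e+01, -5.00552237e+01, -2.67085170e-04,
        1.47448678e-02, -3.05989192e-05]), 'ee_pos': array([0.26703095, 0.5367099 , 0.24721063]), 'tcp_rot': array([-3.01116748e-04,  2.28852059e-01,  9.73460756e-01, -8.94597833e-04]), 'ft_force': array([-0.04346522,  0.94795199,  0.5960702 ]), 'moment': array([-0.0617146 , -0.01539791, -0.07945643]), 'finger_force': 0.0, 'grip_width': 0.08537438123778643} 0.017
```

View pics/top0.png

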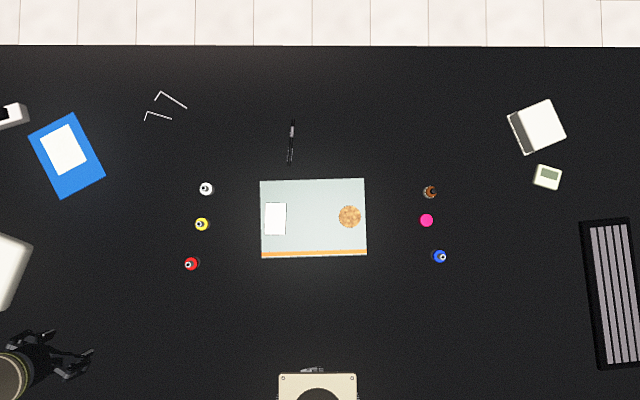

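View pics/scene0.png

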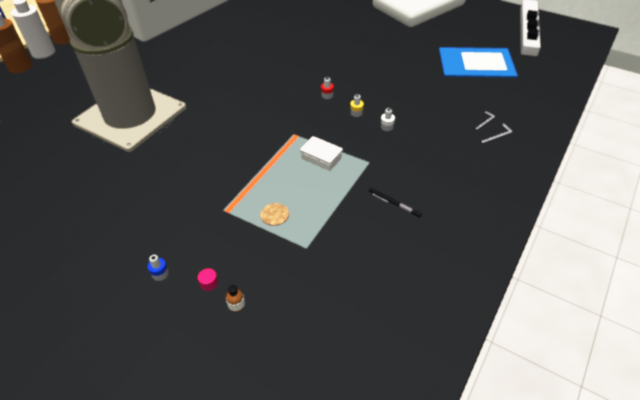

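The overview shows white/yellow/red objectives at about (206,188)/(202,224)/(191,264), the mat centred near (314,217), and oil/cap/blue at (430,192)/(427,220)/(440,257). I'll enlarge to measure.

```bash
python3 - <<'E'
from h import *
f=np.load("last_top.npz")["frame"][:,:,::-1]
a=cv2.resize(f[170:280,175:375],None,fx=4,fy=4,interpolation=cv2.INTER_CUBIC)
b=cv2.resize(f[170:280,390:470],None,fx=4,fy=4,interpolation=cv2.INTER_CUBIC)
cv2.imwrite("pics/cA.png",a);cv2.imwrite("pics/cB.png",b)
E
```

```text
(no output)
```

View pics/cA.png

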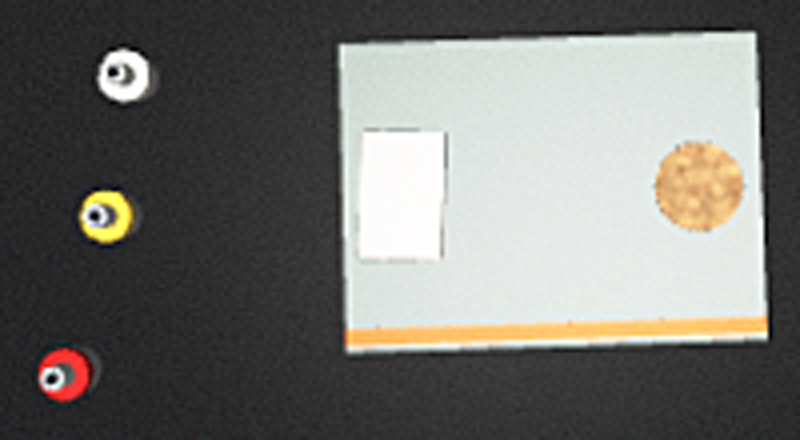

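View pics/cB.png

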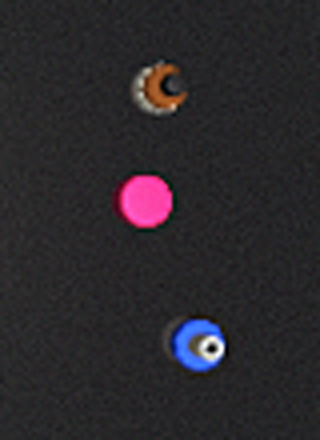

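Crop A: band centres white (124,75), yellow (106,216), red (65,375); mat corners (339,44), (756,32), (768,340), (346,352); pad (699,186), box (402,195). Crop B: cap (146,201), blue band (199,345), oil (160,88).

```bash
python3 - <<'E'
from h import *
P=lambda ox,u,v,z:at("top",ox+u/4-.375,170+v/4-.375,z)
for n,o,u,v,z in[("white",175,124,75,.032),("yellow",175,106,216,.032),("red",175,65,375,.032),("pad",175,699,186,.007),("box",175,402,195,.035),("cap",390,146,201,.026),("blue",390,199,345,.032),("oil",390,160,88,.045),("TL",175,339,44,.002),("TR",175,756,32,.002),("BR",175,768,340,.002),("BL",175,346,352,.002)]:
    print(n,*P(o,u,v,z))
C=np.array([P(175,u,v,.002)[0] for u,v in[(339,44),(756,32),(768,340),(346,352)]])
print(C.mean(0),np.linalg.norm(C-np.roll(C,-1,0),axis=1))
print(at("top",293,121,.01),at("top",289,163,.01))
print(tool([0,0,0]))
E
```

```text
white [0.6219 0.3125 0.032 ] [0.6201 0.306  0.0542]
yellow [0.5237 0.3236 0.032 ] [0.524  0.3161 0.0567]
red [0.414  0.3503 0.032 ] [0.4168 0.3424 0.0561]
pad [ 0.5449 -0.0908  0.007 ] [ 0.5449 -0.0908  0.0077]
box [0.5384 0.1179 0.035 ] [0.5384 0.1181 0.0334]
cap [ 0.5343 -0.3046  0.026 ] [ 0.5343 -0.3048  0.0253]
blue [ 0.4343 -0.3384  0.032 ] [ 0.436  -0.3327  0.049 ]
oil [ 0.6123 -0.3096  0.045 ] [ 0.6123 -0.3095  0.0455]
TL [0.6469 0.1673 0.002 ] [0.647  0.1674 0.0013]
TR [ 0.6559 -0.1328  0.002 ] [ 0.6568 -0.1338 -0.0059]
BR [ 0.4352 -0.1402  0.002 ] [ 0.4348 -0.1408 -0.0023]
BL [0.4268 0.1607 0.002 ] [ 0.4264  0.1612 -0.0014]
[0.5412  0.01375 0.002  ] [0.30023492 0.22082402 0.30101723 0.22019893]
(array([0.8183, 0.0707, 0.01  ]), array([0.8177, 0.0706, 0.0125])) (array([0.6968, 0.0818, 0.01  ]), array([0.6972, 0.0819, 0.0074]))
(array([-1.000e-04, -5.991e-01,  2.483e-01]), array([[-0.895,  0.446, -0.001],
       [ 0.446,  0.895, -0.001],
       [ 0.   , -0.002, -1.   ]]))
```

Careful with the scale: shifts go in shares of 50 mm and turns go in shares of 180 degrees. That gives: -0.0375 m is -0.75, -0.037 m is -0.74, -0.1155 rad / 3.1416 = -0.0368.

{"op": "jog_arm", "data": {"offsets": [[0.06, 0, 0, 0, 0, 0, -0.0368], [0.06, 0, 0, 0, 0, 0, -0.0368], [0.06, 0, 0, 0, 0, 0, -0.0368], [0.06, 0, 0, 0, 0, 0, -0.0368], [0.06, -0.6, -0.75, 0, 0, 0, 0], [0.06, -0.6, -0.75, 0, 0, 0, 0], [0.06, -0.6, -0.75, 0, 0, 0, 0], [0.06, -0.6, -0.75, 0, 0, 0, 0], [0.06, -0.54, -0.74, 0, 0, 0, 0], [0.06, 0, 0, 0, 0, 0, 0]]}}

```text
clock: 1.1
ee_pos: [0.4172, 0.3458, 0.2479]
tcp_rot: [0.0, 0.003, 1.0, -0.001]
ft_force: [0.3, 0.9, -0.4]
grip_width: 0.0601
finger_force: 0.0
```

```bash
python3 - <<'E'
from h import *
import bench
print(bench.nose_length, get_obs()["ee_pos"],get_obs()["joint_positions"].round(2)); print(tool([.414,.3503,.15]))
grab("wrist","pics/w1.png")
E
```

```text
0.017 [0.41719437 0.34582177 0.24786554] [ 0.6  -0.03  1.65 -0.    1.52 -0.97]
(array([0.0033, 0.0047, 0.0979]), array([[-1.   ,  0.005,  0.001],
       [ 0.005,  1.   , -0.002],
       [-0.001, -0.002, -1.   ]]))
```

View pics/w1.png

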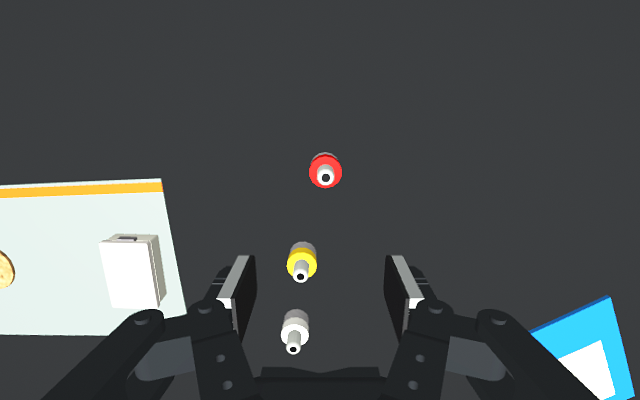

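Wrist view: red band (325.5,171), its nose top (325.5,178); yellow nose top (300,276), white (293,349).

```bash
python3 - <<'E'
from h import *
print(at("wrist",325.5,171,.032),at("wrist",325.5,178,.056),at("wrist",300,276,.056),at("wrist",301,264,.032),at("wrist",293,349,.056))
E
```

```text
(array([0.4138, 0.3502, 0.032 ]), array([0.4088, 0.3499, 0.0547])) (array([0.4155, 0.3499, 0.056 ]), array([0.4155, 0.3499, 0.0557])) (array([0.5241, 0.3222, 0.056 ]), array([0.5248, 0.3221, 0.0548])) (array([0.5225, 0.3219, 0.032 ]), array([0.5159, 0.3228, 0.0443])) (array([0.6225, 0.3113, 0.056 ]), array([0.6231, 0.3112, 0.0554]))
```

In the tool's units: 0.04 m is 0.8, 0.0043 m is 0.086.

{"op": "jog_arm", "data": {"offsets": [[0.06, 0.05, 0.086, 0.8, 0, 0, 0], [0.06, 0, 0, 0.8, 0, 0, 0], [0.06, 0, 0, 0.8, 0, 0, 0], [0.06, 0, 0, 0.6, 0, 0, 0], [0.06, 0, 0, 0, 0, 0, 0]]}}

```text
clock: 1.65
ee_pos: [0.4076, 0.353, 0.0927]
tcp_rot: [-0.004, -0.001, 1.0, -0.003]
ft_force: [-0.7, -1.4, -0.4]
grip_width: 0.0598
finger_force: 0.0
```

```bash
python3 - <<'E'
from h import *
print(tool([.4147,.35,.022])[0])
E
```

```text
[-0.0077 -0.0026  0.0707]
```

{"op": "jog_arm", "data": {"offsets": [[0.06, 0, 0, 0, 0, 0, 0], [0.06, 0, 0, 0, 0, 0, 0], [0.06, 0, 0, 0, 0, 0, 0]]}}

```text
clock: 1.95
ee_pos: [0.4131, 0.3557, 0.1009]
tcp_rot: [0.002, -0.0, 1.0, 0.001]
ft_force: [-0.0, -0.1, -0.1]
grip_width: 0.0599
finger_force: 0.0
```

```bash
python3 - <<'E'
from h import *
print(tool([.4147,.35,.022]))
E
```

```text
(array([-0.0013, -0.0059,  0.0789]), array([[-1.   , -0.   ,  0.003],
       [-0.   ,  1.   ,  0.002],
       [-0.003,  0.002, -1.   ]]))
```

In the tool's units: 0.02 m is 0.4, 0.01 m is 0.2.

{"op": "jog_arm", "data": {"offsets": [[0.06, -0.026, -0.118, 0.2, 0, 0, 0], [0.06, 0, 0, 0.4, 0, 0, 0], [0.06, 0, 0, 0.2, 0, 0, 0], [0.06, 0, 0, 0, 0, 0, 0], [0.06, 0, 0, 0, 0, 0, 0], [0.06, 0, 0, 0, 0, 0, 0], [0.06, 0, 0, 0, 0, 0, 0]]}}

```text
clock: 2.65
ee_pos: [0.4138, 0.349, 0.0592]
tcp_rot: [0.001, -0.0, 1.0, 0.0]
ft_force: [-0.3, 0.8, -0.4]
grip_width: 0.0601
finger_force: 0.0
```

```bash
python3 - <<'E'
from h import *
print(tool([.4147,.35,.022]))
E
```

```text
(array([-0.0009,  0.0009,  0.0372]), array([[-1.   , -0.   ,  0.001],
       [-0.   ,  1.   ,  0.001],
       [-0.001,  0.001, -1.   ]]))
```

In the tool's units: 0.015 m is 0.3, 0.012 m is 0.24.

{"op": "jog_arm", "data": {"offsets": [[0.06, -0.02, 0.02, 0.24, 0, 0, 0], [0.06, 0, 0, 0.3, 0, 0, 0], [0.06, 0, 0, 0.2, 0, 0, 0], [0.06, 0, 0, 0, 0, 0, 0], [0.06, 0, 0, 0, 0, 0, 0], [0.06, 0, 0, 0, 0, 0, 0]]}}

```text
clock: 3.25
ee_pos: [0.4144, 0.3497, 0.0215]
tcp_rot: [0.0, -0.0, 1.0, 0.0]
ft_force: [-0.1, 0.6, 0.6]
grip_width: 0.0604
finger_force: 0.0
```

{"op": "jog_arm", "data": {"offsets": [[0.03, 0, 0, 0, 0, 0, 0], [0.03, 0, 0, 0, 0, 0, 0], [0.03, 0, 0, 0, 0, 0, 0], [0.03, 0, 0, 0, 0, 0, 0], [0.03, 0, 0, 0, 0, 0, 0], [0.03, 0, 0, 0, 0, 0, 0]]}}

```text
clock: 3.85
ee_pos: [0.4147, 0.35, 0.0222]
tcp_rot: [0.001, -0.0, 1.0, 0.0]
ft_force: [-0.9, -1.3, 6.6]
grip_width: 0.0323
finger_force: 59.3
```

In the tool's units: -0.035 m is -0.7, -0.03 m is -0.6.

{"op": "jog_arm", "data": {"offsets": [[0.03, 0, 0, -0.2, 0, 0, 0], [0.03, 0, 0, -0.6, 0, 0, 0], [0.03, 0, 0, -0.6, 0, 0, 0], [0.03, 0, 0, -0.6, 0, 0, 0], [0.03, 0, 0, 0, 0, 0, 0], [0.03, -0.1, -0.4, 0, 0, 0, 0], [0.03, -0.2, -0.7, 0, 0, 0, 0], [0.03, -0.2, -0.7, 0, 0, 0, 0], [0.03, -0.2, -0.7, 0, 0, 0, 0], [0.03, -0.2, -0.7, 0, 0, 0, 0]]}}

```text
clock: 4.85
ee_pos: [0.4587, 0.1882, 0.1207]
tcp_rot: [-0.001, -0.0, 1.0, -0.0]
ft_force: [1.0, 0.6, -1.5]
grip_width: 0.0322
finger_force: 59.7
```

{"op": "jog_arm", "data": {"offsets": [[0.03, -0.2, -0.7, 0, 0, 0, 0], [0.03, -0.2, -0.7, 0, 0, 0, 0], [0.03, -0.2, -0.7, 0, 0, 0, 0], [0.03, -0.2, -0.7, 0, 0, 0, 0], [0.03, -0.2, -0.7, 0, 0, 0, 0], [0.03, -0.2, -0.7, 0, 0, 0, 0], [0.03, -0.2, -0.7, 0, 0, 0, 0], [0.03, -0.2, -0.6, 0, 0, 0, 0], [0.03, -0.1, -0.12, 0, 0, 0, 0], [0.03, 0, 0, 0, 0, 0, 0]]}}

```text
clock: 5.85
ee_pos: [0.5441, -0.0922, 0.1207]
tcp_rot: [-0.0, 0.001, 1.0, 0.0]
ft_force: [-0.3, 1.4, -1.4]
grip_width: 0.0322
finger_force: 59.8
```

{"op": "jog_arm", "data": {"offsets": [[0.03, 0, 0, 0, 0, 0, 0], [0.03, 0, 0, 0, 0, 0, 0], [0.03, 0, 0, 0, 0, 0, 0], [0.03, 0, 0, 0, 0, 0, 0]]}}

```text
clock: 6.25
ee_pos: [0.5441, -0.0905, 0.1213]
tcp_rot: [-0.0, -0.001, 1.0, 0.0]
ft_force: [-0.3, -0.5, -1.1]
grip_width: 0.0318
finger_force: 59.8
```

```bash
python3 - <<'E'
from h import *
print(tool([.5449,-.0908,.03]))
E
```

```text
(array([-0.0008, -0.0003,  0.0913]), array([[-1.   , -0.001, -0.   ],
       [-0.001,  1.   ,  0.   ],
       [ 0.   ,  0.   , -1.   ]]))
```

In the tool's units: 0.03 m is 0.6, 0.025 m is 0.5.

{"op": "jog_arm", "data": {"offsets": [[0.03, -0.02, 0, 0.4, 0, 0, 0], [0.03, 0, 0, 0.6, 0, 0, 0], [0.03, 0, 0, 0.5, 0, 0, 0], [0.03, 0, 0, 0.2, 0, 0, 0], [0.03, 0, 0, 0, 0, 0, 0], [0.03, 0, 0, 0.1, 0, 0, 0], [0.03, 0, 0, 0, 0, 0, 0], [0.03, 0, 0, 0, 0, 0, 0], [0.03, 0, 0, 0, 0, 0, 0]]}}

```text
clock: 7.15
ee_pos: [0.5459, -0.0916, 0.0323]
tcp_rot: [0.001, -0.0, 1.0, -0.0]
ft_force: [0.2, -0.2, -0.8]
grip_width: 0.0318
finger_force: 59.8
```

```bash
python3 - <<'E'
from h import *
print(tool([.5449,-.0908,.03])[0])
grab("scene","pics/s1.png")
f=np.load("last_scene.npz")["frame"][:,:,::-1]
cv2.imwrite("pics/s1c.png",cv2.resize(f[130:260,200:380],None,fx=4,fy=4,interpolation=cv2.INTER_CUBIC))
E
```

```text
[0.001  0.0008 0.0023]
```

View pics/s1c.png

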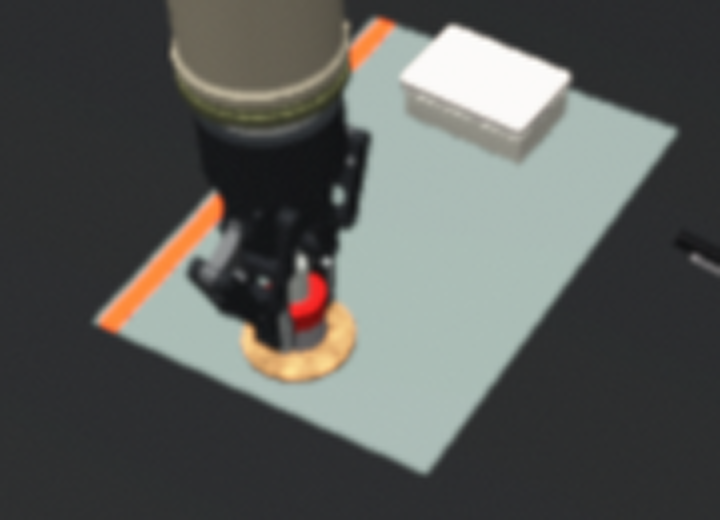

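The picture shows red (310,300) held above the cork pad (298,345), with a possible slight lean; I'll lower to contact and release.

In the tool's units: 0.0015 m is 0.03, 0.001 m is 0.02.

{"op": "jog_arm", "data": {"offsets": [[0.03, 0.02, 0.016, 0.03, 0, 0, 0], [0.03, 0, 0, 0.02, 0, 0, 0], [0.03, 0, 0, 0.02, 0, 0, 0], [0.03, 0, 0, 0, 0, 0, 0], [0.03, 0, 0, 0, 0, 0, 0], [0.03, 0, 0, 0, 0, 0, 0]]}}

```text
clock: 7.8
ee_pos: [0.5444, -0.0906, 0.0292]
tcp_rot: [0.0, -0.0, 1.0, -0.0]
ft_force: [-7.2, 2.4, 12.9]
grip_width: 0.0317
finger_force: 61.2
```

Contact. Release and retreat.

In the tool's units: -0.04 m is -0.8, -0.03 m is -0.6.

{"op": "jog_arm", "data": {"offsets": [[0.04, 0, 0, 0, 0, 0, 0], [0.06, 0, 0, 0, 0, 0, 0], [0.06, 0, 0, 0, 0, 0, 0], [0.06, 0, 0, 0, 0, 0, 0], [0.06, 0, 0, -0.4, 0, 0, 0], [0.06, 0, 0, -0.8, 0, 0, 0], [0.06, 0, 0, -0.8, 0, 0, 0], [0.06, 0, 0, -0.6, 0, 0, 0], [0.06, 0, 0, 0, 0, 0, 0], [0.06, 0, 0, 0, 0, 0, 0]]}}

```text
clock: 8.8
ee_pos: [0.5448, -0.0907, 0.1586]
tcp_rot: [0.001, -0.0, 1.0, -0.0]
ft_force: [-0.1, 0.2, -0.5]
grip_width: 0.0602
finger_force: 0.0
```

{"op": "jog_arm", "data": {"offsets": [[0.06, 0.8, 0, 0, 0, 0, 0], [0.06, 0.8, 0, 0, 0, 0, 0], [0.06, 0, 0, 0, 0, 0, 0], [0.06, 0, 0, 0, 0, 0, 0], [0.06, 0, 0, 0, 0, 0, 0]]}}

```text
clock: 9.3
ee_pos: [0.4646, -0.0906, 0.1573]
tcp_rot: [-0.0, -0.0, 1.0, 0.0]
ft_force: [-0.8, -0.6, 0.2]
grip_width: 0.06
finger_force: 0.0
```

```bash
python3 - <<'E'
from h import *
grab("wrist","pics/w2.png"); print(get_obs()["ee_pos"])
E
```

```text
[ 0.46492033 -0.0906756   0.15762976]
```

View pics/w2.png

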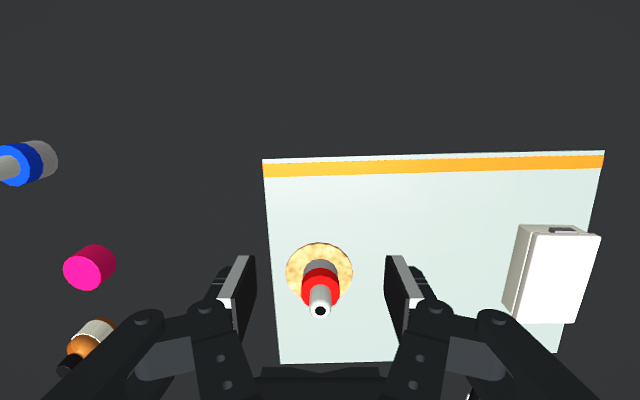

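Red stands on the pad, nose top (319.5,311), pad centre (319,272).

In the tool's units: 0.04 m is 0.8, 0.02 m is 0.4.

```bash
python3 - <<'E'
from h import *
print(at("wrist",319.5,311,.063),at("wrist",319,272,.007))
E
```

```text
(array([ 0.5455, -0.092 ,  0.063 ]), array([ 0.5449, -0.092 ,  0.0638])) (array([ 0.5429, -0.0925,  0.007 ]), array([ 0.5286, -0.0924,  0.032 ]))
```

{"op": "jog_arm", "data": {"offsets": [[0.06, 0, 0.4, 0, 0, 0, 0], [0.06, -0.12, 0.8, 0, 0, 0, 0], [0.06, -0.12, 0.8, 0, 0, 0, 0], [0.06, -0.12, 0.8, 0, 0, 0, 0], [0.06, -0.12, 0.8, 0, 0, 0, 0], [0.06, -0.12, 0.8, 0, 0, 0, 0], [0.06, -0.12, 0.8, 0, 0, 0, 0], [0.06, -0.12, 0.8, 0, 0, 0, 0], [0.06, -0.12, 0.8, 0, 0, 0, 0], [0.06, -0.12, 0.8, 0, 0, 0, 0]]}}

```text
clock: 10.35
ee_pos: [0.5189, 0.2918, 0.1574]
tcp_rot: [0.0, -0.0, 1.0, 0.0]
ft_force: [-0.2, -0.4, 0.2]
grip_width: 0.0602
finger_force: 0.0
```

{"op": "jog_arm", "data": {"offsets": [[0.06, -0.1, 0.66, 0, 0, 0, 0], [0.06, 0, 0, 0.6, 0, 0, 0], [0.06, 0, 0, 0.6, 0, 0, 0], [0.06, 0, 0, 0, 0, 0, 0], [0.06, 0, 0, 0, 0, 0, 0], [0.06, 0, 0, 0, 0, 0, 0], [0.06, 0, 0, 0, 0, 0, 0]]}}

```text
clock: 11.05
ee_pos: [0.5247, 0.3229, 0.1001]
tcp_rot: [0.002, 0.0, 1.0, 0.001]
ft_force: [0.9, 0.1, 0.5]
grip_width: 0.06
finger_force: 0.0
```

```bash
python3 - <<'E'
from h import *
print(tool([.524,.3228,.022]))
E
```

```text
(array([ 0.0009, -0.0003,  0.0781]), array([[-1.   ,  0.   ,  0.003],
       [ 0.   ,  1.   ,  0.002],
       [-0.003,  0.002, -1.   ]]))
```

In the tool's units: 0.03 m is 0.6, 0.02 m is 0.4.

{"op": "jog_arm", "data": {"offsets": [[0.06, 0, 0, 0.4, 0, 0, 0], [0.06, 0, 0, 0.6, 0, 0, 0], [0.06, 0, 0, 0.4, 0, 0, 0], [0.06, 0, 0, 0.14, 0, 0, 0], [0.06, 0, 0, 0, 0, 0, 0], [0.06, 0, 0, 0, 0, 0, 0], [0.06, 0, 0, 0, 0, 0, 0]]}}

```text
clock: 11.75
ee_pos: [0.5245, 0.3231, 0.0229]
tcp_rot: [0.001, -0.0, 1.0, 0.001]
ft_force: [-0.1, -0.1, 0.7]
grip_width: 0.0601
finger_force: 0.0
```

{"op": "jog_arm", "data": {"offsets": [[0.03, 0, 0, 0, 0, 0, 0], [0.03, 0, 0, 0, 0, 0, 0], [0.03, 0, 0, 0, 0, 0, 0], [0.03, 0, 0, 0, 0, 0, 0], [0.03, 0, 0, 0, 0, 0, 0], [0.03, 0, 0, 0, 0, 0, 0]]}}

```text
clock: 12.35
ee_pos: [0.5239, 0.3228, 0.0221]
tcp_rot: [0.001, -0.0, 1.0, 0.0]
ft_force: [-1.5, -1.6, 5.0]
grip_width: 0.0321
finger_force: 59.0
```

In the tool's units: -0.04 m is -0.8, -0.03 m is -0.6.

{"op": "jog_arm", "data": {"offsets": [[0.03, 0, 0, -0.2, 0, 0, 0], [0.03, 0, 0, -0.6, 0, 0, 0], [0.03, 0, 0, -0.8, 0, 0, 0], [0.03, 0, 0, -0.4, 0, 0, 0], [0.03, 0, -0.4, 0, 0, 0, 0], [0.03, -0.04, -0.8, 0, 0, 0, 0], [0.03, -0.06, -0.8, 0, 0, 0, 0], [0.03, -0.06, -0.8, 0, 0, 0, 0], [0.03, -0.06, -0.8, 0, 0, 0, 0], [0.03, -0.06, -0.8, 0, 0, 0, 0]]}}

```text
clock: 13.35
ee_pos: [0.537, 0.1009, 0.1214]
tcp_rot: [0.0, -0.0, 1.0, 0.0]
ft_force: [1.0, 0.8, -1.4]
grip_width: 0.0323
finger_force: 59.7
```

{"op": "jog_arm", "data": {"offsets": [[0.03, -0.06, -0.8, 0, 0, 0, 0], [0.03, 0, -0.6, 0, 0, 0, 0], [0.03, 0, -0.38, 0, 0, 0, 0], [0.03, 0, 0, 0.6, 0, 0, 0], [0.03, 0, 0, 0.6, 0, 0, 0], [0.03, 0, 0, 0.4, 0, 0, 0], [0.03, 0, 0, 0, 0, 0, 0], [0.03, 0, 0, 0, 0, 0, 0], [0.03, 0, 0, 0, 0, 0, 0], [0.03, 0, 0, 0, 0, 0, 0]]}}

```text
clock: 14.35
ee_pos: [0.5416, 0.0134, 0.0427]
tcp_rot: [0.002, -0.0, 1.0, -0.0]
ft_force: [-0.1, -0.9, -1.5]
grip_width: 0.032
finger_force: 59.7
```

```bash
python3 - <<'E'
from h import *
print(tool([.5412,.0138,.0245]))
E
```

```text
(array([0.0005, 0.0004, 0.0182]), array([[-1.   , -0.   ,  0.003],
       [-0.   ,  1.   , -0.   ],
       [-0.003, -0.   , -1.   ]]))
```

In the tool's units: 0.01 m is 0.2, 0.006 m is 0.12.

{"op": "jog_arm", "data": {"offsets": [[0.03, 0, 0, 0.2, 0, 0, 0], [0.03, 0, 0, 0.12, 0, 0, 0], [0.03, 0, 0, 0, 0, 0, 0], [0.03, 0, 0, 0.02, 0, 0, 0], [0.03, 0, 0, 0.02, 0, 0, 0], [0.03, 0, 0, 0, 0, 0, 0], [0.03, 0, 0, 0, 0, 0, 0], [0.03, 0, 0, 0, 0, 0, 0]]}}

```text
clock: 15.15
ee_pos: [0.5402, 0.0135, 0.024]
tcp_rot: [-0.0, -0.0, 1.0, -0.0]
ft_force: [-8.4, 0.0, 15.8]
grip_width: 0.0318
finger_force: 61.4
```

In the tool's units: -0.04 m is -0.8, 0.03 m is 0.6.

{"op": "jog_arm", "data": {"offsets": [[0.04, 0, 0, 0, 0, 0, 0], [0.06, 0, 0, 0, 0, 0, 0], [0.06, 0, 0, 0, 0, 0, 0], [0.06, 0, 0, 0, 0, 0, 0], [0.06, 0, 0, -0.4, 0, 0, 0], [0.06, 0, 0, -0.8, 0, 0, 0], [0.06, 0, 0, -0.8, 0, 0, 0], [0.06, 0, 0, -0.8, 0, 0, 0], [0.06, 0.4, 0, 0, 0, 0, 0], [0.06, 0.6, 0, 0, 0, 0, 0]]}}

```text
clock: 16.15
ee_pos: [0.4917, 0.0132, 0.165]
tcp_rot: [0.002, -0.0, 1.0, -0.0]
ft_force: [-0.4, 0.1, 1.1]
grip_width: 0.0603
finger_force: 0.0
```

{"op": "jog_arm", "data": {"offsets": [[0.06, 0.6, -0.4, 0, 0, 0, 0], [0.06, 0.52, -0.6, 0, 0, 0, 0], [0.06, 0, -0.8, 0, 0, 0, 0], [0.06, 0, -0.8, 0, 0, 0, 0], [0.06, 0, -0.8, 0, 0, 0, 0], [0.06, 0, -0.8, 0, 0, 0, 0], [0.06, 0, -0.8, 0, 0, 0, 0], [0.06, 0, -0.8, 0, 0, 0, 0], [0.06, 0, -0.8, 0, 0, 0, 0], [0.06, 0, -0.42, 0, 0, 0, 0]]}}

```text
clock: 17.15
ee_pos: [0.4337, -0.3406, 0.1626]
tcp_rot: [-0.0, 0.001, 1.0, -0.0]
ft_force: [0.7, -0.2, 0.6]
grip_width: 0.0599
finger_force: 0.0
```

{"op": "jog_arm", "data": {"offsets": [[0.06, 0, 0, 0, 0, 0, 0], [0.06, 0, 0, 0, 0, 0, 0], [0.06, 0, 0, 0, 0, 0, 0], [0.06, 0, 0, 0, 0, 0, 0], [0.06, 0, 0, 0, 0, 0, 0]]}}

```text
clock: 17.65
ee_pos: [0.4346, -0.3368, 0.1629]
tcp_rot: [0.0, -0.001, 1.0, -0.0]
ft_force: [0.1, 0.3, -0.0]
grip_width: 0.0599
finger_force: 0.0
```

```bash
python3 - <<'E'
from h import *
grab("wrist","pics/w3.png"); print(tool([.435,-.337,.022]))
E
```

```text
(array([-4.000e-04, -1.000e-04,  1.409e-01]), array([[-1.   , -0.001,  0.   ],
       [-0.001,  1.   , -0.   ],
       [-0.   , -0.   , -1.   ]]))
```

View pics/w3.png

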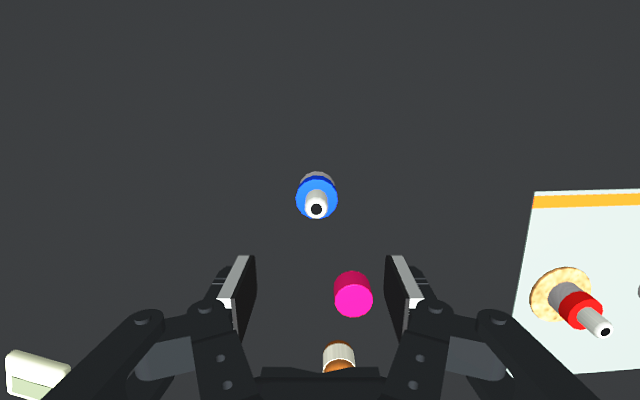

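Blue nose top (316,209), band (316.5,199); cap top centre (353.5,298).

In the tool's units: 0.03 m is 0.6, 0.02 m is 0.4.

```bash
python3 - <<'E'
from h import *
print(at("wrist",316,209,.056),at("wrist",316.5,199,.032),at("wrist",353.5,298,.026))
E
```

```text
(array([ 0.4357, -0.3407,  0.056 ]), array([ 0.4357, -0.3407,  0.056 ])) (array([ 0.4354, -0.3405,  0.032 ]), array([ 0.4283, -0.3403,  0.0549])) (array([ 0.5324, -0.3069,  0.026 ]), array([ 0.532 , -0.307 ,  0.0266]))
```

{"op": "jog_arm", "data": {"offsets": [[0.06, 0, 0, 0.4, 0, 0, 0], [0.06, 0, 0, 0.6, 0, 0, 0], [0.06, 0, 0, 0.6, 0, 0, 0], [0.06, 0, 0, 0, 0, 0, 0], [0.06, 0, 0, 0, 0, 0, 0], [0.06, 0, 0, 0, 0, 0, 0], [0.06, 0, 0, 0, 0, 0, 0]]}}

```text
clock: 18.4
ee_pos: [0.4354, -0.3386, 0.085]
tcp_rot: [0.001, -0.0, 1.0, -0.001]
ft_force: [0.1, -0.2, -0.3]
grip_width: 0.0599
finger_force: 0.0
```

In the tool's units: 0.025 m is 0.5, -0.001 m is -0.02.

{"op": "jog_arm", "data": {"offsets": [[0.06, 0, -0.02, 0.4, 0, 0, 0], [0.06, 0, 0, 0.5, 0, 0, 0], [0.06, 0, 0, 0.36, 0, 0, 0], [0.06, 0, 0, 0, 0, 0, 0], [0.06, 0, 0, 0, 0, 0, 0], [0.06, 0, 0, 0, 0, 0, 0]]}}

```text
clock: 19.0
ee_pos: [0.4354, -0.3396, 0.0218]
tcp_rot: [0.001, -0.0, 1.0, -0.001]
ft_force: [0.4, 0.1, -0.2]
grip_width: 0.0601
finger_force: 0.0
```

{"op": "jog_arm", "data": {"offsets": [[0.03, 0, 0, 0, 0, 0, 0], [0.03, 0, 0, 0, 0, 0, 0], [0.03, 0, 0, 0, 0, 0, 0], [0.03, 0, 0, 0, 0, 0, 0], [0.03, 0, 0, 0, 0, 0, 0], [0.03, 0, 0, 0, 0, 0, 0]]}}

```text
clock: 19.6
ee_pos: [0.4351, -0.3393, 0.0213]
tcp_rot: [0.001, -0.0, 1.0, -0.001]
ft_force: [-1.1, 1.8, 6.7]
grip_width: 0.0323
finger_force: 58.8
```

In the tool's units: -0.04 m is -0.8, 0.035 m is 0.7.

{"op": "jog_arm", "data": {"offsets": [[0.03, 0, 0, -0.2, 0, 0, 0], [0.03, 0, 0, -0.6, 0, 0, 0], [0.03, 0, 0, -0.8, 0, 0, 0], [0.03, 0, 0, -0.6, 0, 0, 0], [0.03, -0.18, 0.36, 0, 0, 0, 0], [0.03, -0.36, 0.7, 0, 0, 0, 0], [0.03, -0.36, 0.7, 0, 0, 0, 0], [0.03, -0.36, 0.7, 0, 0, 0, 0], [0.03, -0.36, 0.7, 0, 0, 0, 0], [0.03, -0.36, 0.7, 0, 0, 0, 0]]}}

```text
clock: 20.6
ee_pos: [0.5338, -0.1441, 0.1307]
tcp_rot: [0.0, -0.0, 1.0, -0.0]
ft_force: [0.4, -1.2, -0.6]
grip_width: 0.032
finger_force: 59.6
```

{"op": "jog_arm", "data": {"offsets": [[0.03, -0.36, 0.7, 0, 0, 0, 0], [0.03, -0.36, 0.7, 0, 0, 0, 0], [0.03, -0.36, 0.7, 0, 0, 0, 0], [0.03, -0.36, 0.7, 0, 0, 0, 0], [0.03, -0.3, 0.46, 0, 0, 0, 0], [0.03, 0, 0, 0, 0, 0, 0], [0.03, 0, 0, 0.6, 0, 0, 0], [0.03, 0, 0, 0, 0, 0, 0], [0.03, 0, 0, 0, 0, 0, 0], [0.03, 0, 0, 0, 0, 0, 0]]}}

```text
clock: 21.6
ee_pos: [0.6206, 0.0168, 0.1012]
tcp_rot: [0.001, 0.0, 1.0, -0.0]
ft_force: [0.0, 0.2, -0.6]
grip_width: 0.0319
finger_force: 59.7
```

```bash
python3 - <<'E'
from h import *
print(tool([.621,.0165,.0245]))
E
```

```text
(array([-0.0003, -0.0003,  0.0767]), array([[-1.   ,  0.001,  0.001],
       [ 0.001,  1.   , -0.   ],
       [-0.001, -0.   , -1.   ]]))
```

In the tool's units: 0.03 m is 0.6, 0.02 m is 0.4.

```bash
python3 -c "
from h import *
print(np.array(capture('wrist')['mount']).round(3))"
```

```text
[[-0.001 -0.952 -0.306  0.079]
 [ 1.    -0.001 -0.001 -0.001]
 [ 0.001 -0.306  0.952 -0.126]
 [ 0.     0.     0.     1.   ]]
```

{"op": "jog_arm", "data": {"offsets": [[0.03, 0, 0, 0.4, 0, 0, 0], [0.03, 0, 0, 0.6, 0, 0, 0], [0.03, 0, 0, 0.3, 0, 0, 0], [0.03, 0, 0, 0.18, 0, 0, 0], [0.03, 0, 0, 0, 0, 0, 0], [0.03, 0, 0, 0, 0, 0, 0], [0.03, 0, 0, 0.02, 0, 0, 0], [0.03, 0, 0, 0.02, 0, 0, 0], [0.03, 0, 0, 0, 0, 0, 0], [0.03, 0, 0, 0, 0, 0, 0]]}}

```text
clock: 22.65
ee_pos: [0.6204, 0.0174, 0.0241]
tcp_rot: [0.0, -0.0, 1.0, -0.0]
ft_force: [0.4, -0.1, -1.1]
grip_width: 0.0322
finger_force: 59.7
```

In the tool's units: 0.001 m is 0.02.

{"op": "jog_arm", "data": {"offsets": [[0.03, 0, 0, 0.02, 0, 0, 0], [0.03, 0, 0, 0.02, 0, 0, 0], [0.03, 0, 0, 0, 0, 0, 0], [0.03, 0, 0, 0, 0, 0, 0]]}}

```text
clock: 23.05
ee_pos: [0.6206, 0.0174, 0.0233]
tcp_rot: [0.0, -0.0, 1.0, -0.0]
ft_force: [-5.8, 0.4, 10.2]
grip_width: 0.0323
finger_force: 60.9
```

{"op": "jog_arm", "data": {"offsets": [[0.04, 0, 0, 0, 0, 0, 0], [0.06, 0, 0, 0, 0, 0, 0], [0.06, 0, 0, 0, 0, 0, 0], [0.06, 0, 0, 0, 0, 0, 0], [0.06, 0, 0, -0.4, 0, 0, 0], [0.06, 0, 0, -0.8, 0, 0, 0], [0.06, 0, 0, -0.8, 0, 0, 0], [0.06, 0, 0, -0.6, 0, 0, 0], [0.06, 0.4, 0, 0, 0, 0, 0], [0.06, 0.6, 0, 0, 0, 0, 0]]}}

```text
clock: 24.05
ee_pos: [0.5716, 0.0173, 0.1537]
tcp_rot: [0.002, -0.0, 1.0, -0.0]
ft_force: [-0.4, 0.2, -1.3]
grip_width: 0.0597
finger_force: 0.0
```

{"op": "jog_arm", "data": {"offsets": [[0.06, 0.6, 0, 0, 0, 0, 0], [0.06, 0, 0, 0, 0, 0, 0], [0.06, 0, 0, 0, 0, 0, 0], [0.06, 0, 0, 0, 0, 0, 0], [0.06, 0, 0, 0, 0, 0, 0]]}}

```text
clock: 24.55
ee_pos: [0.5412, 0.0173, 0.1522]
tcp_rot: [0.0, -0.0, 1.0, -0.0]
ft_force: [0.1, 0.6, 0.6]
grip_width: 0.0601
finger_force: 0.0
```

```bash
python3 - <<'E'
from h import *
grab("wrist","pics/w4.png"); print(tool([.5335,-.3055,.022]))
E
```

```text
(array([ 0.0077, -0.3229,  0.13  ]), array([[-1.   , -0.   ,  0.001],
       [-0.   ,  1.   , -0.   ],
       [-0.001, -0.   , -1.   ]]))
```

View pics/w4.png

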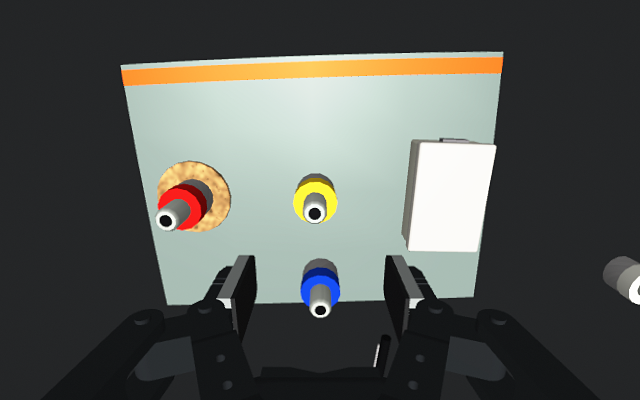

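Red, yellow, blue all stand upright: nose tops at (166,221), (315,213), (320,310).

In the tool's units: -0.04 m is -0.8, -0.02 m is -0.4.

```bash
python3 - <<'E'
from h import *
print(at("wrist",166,221,.063)[0],at("wrist",315,213,.058)[0],at("wrist",320,310,.058)[0])
E
```

```text
[ 0.5452 -0.0912  0.063 ] [0.541  0.0129 0.058 ] [0.6213 0.0164 0.058 ]
```

{"op": "jog_arm", "data": {"offsets": [[0.06, 0, -0.4, 0, 0, 0, 0], [0.06, 0.154, -0.8, 0, 0, 0, 0], [0.06, 0, -0.8, 0, 0, 0, 0], [0.06, 0, -0.8, 0, 0, 0, 0], [0.06, 0, -0.8, 0, 0, 0, 0], [0.06, 0, -0.8, 0, 0, 0, 0], [0.06, 0, -0.8, 0, 0, 0, 0], [0.06, 0, -0.8, 0, 0, 0, 0], [0.06, 0, -0.46, 0, 0, 0, 0], [0.06, 0, 0, 0, 0, 0, 0]]}}

```text
clock: 25.6
ee_pos: [0.5324, -0.3091, 0.1516]
tcp_rot: [0.0, 0.002, 1.0, -0.001]
ft_force: [-1.3, 0.9, -0.1]
grip_width: 0.0598
finger_force: 0.0
```

{"op": "jog_arm", "data": {"offsets": [[0.06, 0, 0, 0.6, 0, 0, 0], [0.06, 0, 0, 0.6, 0, 0, 0], [0.06, 0, 0, 0, 0, 0, 0], [0.06, 0, 0, 0, 0, 0, 0], [0.06, 0, 0, 0, 0, 0, 0], [0.06, 0, 0, 0, 0, 0, 0]]}}

```text
clock: 26.2
ee_pos: [0.5339, -0.3061, 0.0941]
tcp_rot: [0.001, -0.0, 1.0, -0.001]
ft_force: [0.1, 0.2, -0.7]
grip_width: 0.06
finger_force: 0.0
```

```bash
python3 - <<'E'
from h import *
print(tool([.5335,-.306,.02])[0])
E
```

```text
[0.0006 0.0003 0.0741]
```

In the tool's units: 0.03 m is 0.6, 0.024 m is 0.48.

{"op": "jog_arm", "data": {"offsets": [[0.06, 0.01, 0, 0.4, 0, 0, 0], [0.06, 0, 0, 0.6, 0, 0, 0], [0.06, 0, 0, 0.48, 0, 0, 0], [0.06, 0, 0, 0, 0, 0, 0], [0.06, 0, 0, 0, 0, 0, 0], [0.06, 0, 0, 0, 0, 0, 0]]}}

```text
clock: 26.8
ee_pos: [0.5336, -0.3066, 0.0203]
tcp_rot: [0.001, -0.0, 1.0, -0.001]
ft_force: [0.3, -0.8, 0.6]
grip_width: 0.0604
finger_force: 0.0
```

{"op": "jog_arm", "data": {"offsets": [[0.033, 0, 0, 0, 0, 0, 0], [0.033, 0, 0, 0, 0, 0, 0], [0.033, 0, 0, 0, 0, 0, 0], [0.033, 0, 0, 0, 0, 0, 0], [0.033, 0, 0, 0, 0, 0, 0], [0.033, 0, 0, 0, 0, 0, 0]]}}

```text
clock: 27.4
ee_pos: [0.5333, -0.3064, 0.02]
tcp_rot: [0.001, -0.0, 1.0, -0.001]
ft_force: [-1.2, 0.9, 6.4]
grip_width: 0.0343
finger_force: 59.5
```

{"op": "jog_arm", "data": {"offsets": [[0.033, 0, 0, -0.2, 0, 0, 0], [0.033, 0, 0, -0.6, 0, 0, 0], [0.033, 0, 0, -0.8, 0, 0, 0], [0.033, 0, 0, -0.8, 0, 0, 0], [0.033, 0, 0, -0.4, 0, 0, 0], [0.033, 0, 0, 0, 0, 0, 0], [0.033, 0, 0, 0, 0, 0, 0], [0.033, 0, 0, 0, 0, 0, 0], [0.033, 0, 0, 0, 0, 0, 0]]}}

```text
clock: 28.3
ee_pos: [0.5311, -0.3049, 0.1558]
tcp_rot: [-0.001, -0.0, 1.0, 0.001]
ft_force: [0.2, -0.3, 0.5]
grip_width: 0.0343
finger_force: 59.7
```

```bash
python3 - <<'E'
from h import *
grab("wrist","pics/w5.png"); print(tool([.6213,.0167,.12])[0])
E
```

```text
[-0.0902  0.3216  0.0363]
```

View pics/w5.png

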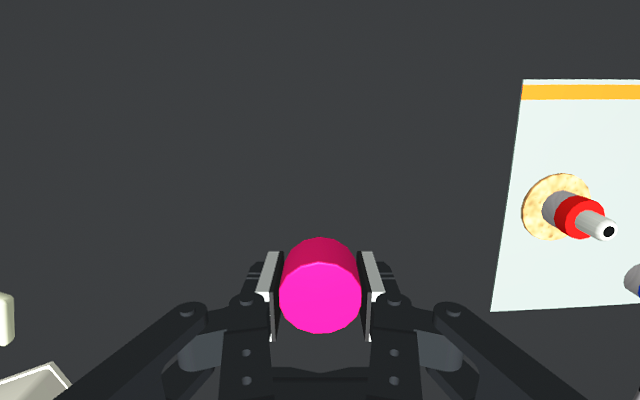

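The cap is held level between the pads, top centre (320,297).

In the tool's units: 0.036 m is 0.72, 0.018 m is 0.36.

```bash
python3 - <<'E'
from h import *
print(at("wrist",320,297,get_obs()["ee_pos"][2]+.006),get_obs()["ee_pos"])
E
```

```text
(array([ 0.5322, -0.3058,  0.162 ]), array([ 0.5325, -0.3058,  0.1615])) [ 0.53121635 -0.30498681  0.15596127]
```

{"op": "jog_arm", "data": {"offsets": [[0.033, -0.1, 0.36, 0, 0, 0, 0], [0.033, -0.2, 0.72, 0, 0, 0, 0], [0.033, -0.2, 0.72, 0, 0, 0, 0], [0.033, -0.2, 0.72, 0, 0, 0, 0], [0.033, -0.2, 0.72, 0, 0, 0, 0], [0.033, -0.2, 0.72, 0, 0, 0, 0], [0.033, -0.2, 0.72, 0, 0, 0, 0], [0.033, -0.2, 0.72, 0, 0, 0, 0], [0.033, -0.2, 0.72, 0, 0, 0, 0], [0.033, -0.1, 0.32, 0, 0, 0, 0]]}}

```text
clock: 29.35
ee_pos: [0.6219, 0.0206, 0.1572]
tcp_rot: [-0.0, -0.002, 1.0, 0.001]
ft_force: [-0.4, 0.1, -1.5]
grip_width: 0.0346
finger_force: 59.8
```

{"op": "jog_arm", "data": {"offsets": [[0.033, 0, 0, 0, 0, 0, 0], [0.033, 0, 0, 0, 0, 0, 0], [0.033, 0, 0, 0.6, 0, 0, 0], [0.033, 0, 0, 0, 0, 0, 0], [0.033, 0, 0, 0, 0, 0, 0], [0.033, 0, 0, 0, 0, 0, 0], [0.033, 0, 0, 0, 0, 0, 0]]}}

```text
clock: 30.05
ee_pos: [0.6228, 0.0159, 0.1293]
tcp_rot: [0.001, 0.0, 1.0, -0.0]
ft_force: [0.3, -0.2, -0.2]
grip_width: 0.0346
finger_force: 59.8
```

```bash
python3 - <<'E'
from h import *
print(tool([.6213,.0167,.057]))
E
```

```text
(array([0.0017, 0.0008, 0.0723]), array([[-1.   ,  0.001,  0.002],
       [ 0.001,  1.   , -0.   ],
       [-0.002, -0.   , -1.   ]]))
```

In the tool's units: 0.02 m is 0.4, 0.0025 m is 0.05.

{"op": "jog_arm", "data": {"offsets": [[0.033, 0.05, 0.024, 0.4, 0, 0, 0], [0.033, 0, 0, 0.4, 0, 0, 0], [0.033, 0, 0, 0, 0, 0, 0], [0.033, 0, 0, 0, 0, 0, 0], [0.033, 0, 0, 0, 0, 0, 0], [0.033, 0, 0, 0, 0, 0, 0]]}}

```text
clock: 30.65
ee_pos: [0.6206, 0.0176, 0.0895]
tcp_rot: [0.001, -0.0, 1.0, -0.0]
ft_force: [-0.1, 0.7, -0.5]
grip_width: 0.0341
finger_force: 59.8
```

```bash
python3 - <<'E'
from h import *
print(tool([.6203,.0175,.057])[0])
E
```

```text
[ 0.0004 -0.      0.0325]
```

In the tool's units: 0.01 m is 0.2, 0.008 m is 0.16.

{"op": "jog_arm", "data": {"offsets": [[0.033, 0, 0, 0.2, 0, 0, 0], [0.033, 0, 0, 0.2, 0, 0, 0], [0.033, 0, 0, 0.16, 0, 0, 0], [0.033, 0, 0, 0, 0, 0, 0], [0.033, 0, 0, 0, 0, 0, 0], [0.033, 0, 0, 0.04, 0, 0, 0], [0.033, 0, 0, 0, 0, 0, 0], [0.033, 0, 0, 0, 0, 0, 0]]}}

```text
clock: 31.45
ee_pos: [0.6196, 0.0176, 0.0579]
tcp_rot: [0.0, -0.0, 1.0, -0.0]
ft_force: [0.1, 0.3, 0.4]
grip_width: 0.0345
finger_force: 59.8
```

In the tool's units: 0.001 m is 0.02.

{"op": "jog_arm", "data": {"offsets": [[0.033, 0, 0, 0.02, 0, 0, 0], [0.033, 0, 0, 0.02, 0, 0, 0], [0.033, 0, 0, 0, 0, 0, 0], [0.033, 0, 0, 0, 0, 0, 0], [0.033, 0, 0, 0, 0, 0, 0]]}}

```text
clock: 31.95
ee_pos: [0.6202, 0.0176, 0.057]
tcp_rot: [0.001, -0.0, 1.0, -0.0]
ft_force: [-2.6, 0.5, 5.9]
grip_width: 0.0345
finger_force: 60.5
```

Seated at the expected height. Release slowly, rise, and check.

In the tool's units: -0.04 m is -0.8, 0.03 m is 0.6.

{"op": "jog_arm", "data": {"offsets": [[0.037, 0, 0, 0, 0, 0, 0], [0.042, 0, 0, 0, 0, 0, 0], [0.06, 0, 0, 0, 0, 0, 0], [0.06, 0, 0, 0, 0, 0, 0], [0.06, 0, 0, 0, 0, 0, 0], [0.06, 0, 0, -0.4, 0, 0, 0], [0.06, 0, 0, -0.8, 0, 0, 0], [0.06, 0, 0, -0.8, 0, 0, 0], [0.06, 0.6, 0, -0.4, 0, 0, 0], [0.06, 0.8, 0, 0, 0, 0, 0]]}}

```text
clock: 32.95
ee_pos: [0.5523, 0.0174, 0.1807]
tcp_rot: [0.004, -0.0, 1.0, -0.0]
ft_force: [-0.7, 0.4, 0.2]
grip_width: 0.0598
finger_force: 0.0
```

{"op": "jog_arm", "data": {"offsets": [[0.06, 0.8, 0, 0, 0, 0, 0], [0.06, 0.8, 0, 0, 0, 0, 0], [0.06, 0, 0, 0, 0, 0, 0], [0.06, 0, 0, 0, 0, 0, 0], [0.06, 0, 0, 0, 0, 0, 0]]}}

```text
clock: 33.45
ee_pos: [0.4708, 0.0175, 0.1766]
tcp_rot: [0.001, -0.0, 1.0, -0.0]
ft_force: [-0.3, 0.4, -0.1]
grip_width: 0.0599
finger_force: 0.0
```

```bash
python3 - <<'E'
from h import *
grab("wrist","pics/w6.png"); grab("scene","pics/s6.png")
f=np.load("last_scene.npz")["frame"][:,:,::-1]
cv2.imwrite("pics/s6c.png",cv2.resize(f[130:260,200:380],None,fx=4,fy=4,interpolation=cv2.INTER_CUBIC))
E
```

```text
(no output)
```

View pics/w6.png

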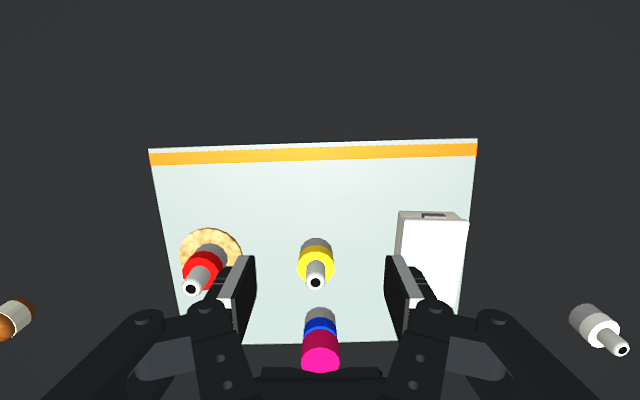

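View pics/s6c.png

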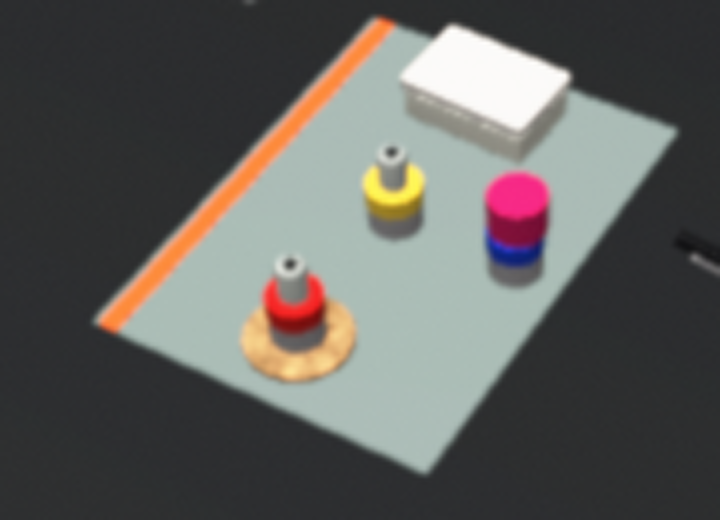

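The cap sits level on blue (top at (517,195) in the crop, about (320,360) in the wrist view). Red is on the pad, yellow is mid-mat, and oil and white look undisturbed. I'm handing in.

```bash
python3 -c "
from h import *
print(at('wrist',320,360,.063)); print(close_job())"
```

```text
(array([0.6189, 0.0165, 0.063 ]), array([0.6191, 0.0165, 0.0628]))
the job is handed in; nothing more can be done
None
```

The job is handed in, though no verdict came back: by my camera measurements red is on the cork pad, yellow is mid-mat, blue is about 8 cm squarely behind yellow with the cap level on its nose, and the white objective, oil bottle and pen were never touched.

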